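# Fetch the drive from behind the charging cameras

### The job

The pocket drive at the back of the charger has to go onto the copy station: stand all three cameras that block it in the blue tray, then lay the drive flat in the copy station's bay, long side along the bay, and only then stand each camera back in the middle of the charging bay of its own colour. Keep the cameras upright, set everything down rather than dropping it, and leave the mug undisturbed.

Things in the scene. Friction and masses are not known exactly. Their poses are not given: they have to be found in the camera images.
- cam_red_center (a point): Action camera with red caps: loose upright black cylinder, 36 mm across, 105 mm tall, red cap at each end, round lens on top. About 0.16 kg. Point: its centre, 52.5 mm above its foot, z up. Cameras stand 50 mm apart (centres) along the charger's y: take it across the row (fingers closing along the bay's x), above half-way.
- cam_yellow_center (a point): Action camera with yellow caps: loose upright black cylinder, 36 mm across, 105 mm tall, yellow cap at each end, round lens on top. About 0.16 kg. Point: its centre, 52.5 mm above its foot, z up. Cameras stand 50 mm apart (centres) along the charger's y: take it across the row (fingers closing along the bay's x), above half-way.
- cam_green_center (a point): Action camera with green caps: loose upright black cylinder, 36 mm across, 105 mm tall, green cap at each end, round lens on top. About 0.16 kg. Point: its centre, 52.5 mm above its foot, z up. Cameras stand 50 mm apart (centres) along the charger's y: take it across the row (fingers closing along the bay's x), above half-way.
- bay_red_spot (a point): Charging bay marked red: grey plate 66 x 46 x 3 mm with a red strip at its front (-x) end and a thin red ring round the spot where the red camera stands at the start. Point: centre of that spot, on the plate, 15 mm above the table; x to the back of the charger, y along the row (bays 50 mm apart, in any order), z up. Fixed, on a black base 128 x 172 x 12 mm.
- bay_yellow_spot (a point): Charging bay marked yellow: grey plate 66 x 46 x 3 mm with a yellow strip at its front (-x) end and a thin yellow ring round the spot where the yellow camera stands at the start. Point: centre of that spot, on the plate, 15 mm above the table; x to the back of the charger, y along the row (bays 50 mm apart, in any order), z up. Fixed, on a black base 128 x 172 x 12 mm.
- bay_green_spot (a point): Charging bay marked green: grey plate 66 x 46 x 3 mm with a green strip at its front (-x) end and a thin green ring round the spot where the green camera stands at the start. Point: centre of that spot, on the plate, 15 mm above the table; x to the back of the charger, y along the row (bays 50 mm apart, in any order), z up. Fixed, on a black base 128 x 172 x 12 mm.
- drive_center (a point): Pocket drive: loose flat silver block 46 (x) x 88 (y) x 20 mm (z), black rubber corners, paper label, about 0.14 kg. Point: its centre. It lies on the charger's base (12 mm above the table), about 50 mm behind the row of cameras, long side along the row; the cameras leave no room for a gripper. Take it across the 46 mm; the bay plates before it rise 3 mm above its underside.
- tray_floor (a point): Light blue plastic box lid with green clips, used as a tray: 250 (x) x 140 (y) mm outside, walls 4 mm thick, rim 14 mm above the table. Point: centre of its inner floor, 4 mm above the table; x along its length, z up. Fixed. Room for three cameras in a row along x.
- copier_bay (a point): Drive bay on the copy station, a fixed white box 150 (x) x 160 (y) x 34 mm. Point: centre of the bay's floor, 34 mm above the table, z up. The bay is a black rectangle 66 (x) x 108 mm (y) inside a grey rim 3 mm wide, 4 mm high: the drive lies in it long side along y, either way round, with 10 mm of play all round; keep the fingertips above the rim.
- mug: White coffee mug, 80 mm across, 92 mm tall, handle on its own +y side, standing between the robot and the charger. Point: centre of its underside. Loose; to be left where it stands.

How it is judged:
By the outcome, as a careful person would: the job done as asked, in the order asked, and still so for the second after the job is handed in, with the robot touching nothing.
It also fails if it takes over 138 s, if anything falls off the work surface, if the arm or the gripper's body presses on something with over 40 N, if the wrist force passes 120 N, or if a joint passes its speed limit or range.

### The arm

A 6-joint arm with a two-finger parallel gripper is mounted at the origin on the work surface. World frame = base frame: x ahead of the robot, y to its left, z up, the work surface at z = 0. Lengths are in m, angles in rad, forces in N, time in s.
With the tool pointing down it reaches from about 0.3 to 0.875 m from the base axis. Payload 6.4 kg.
Tool frame: the origin (TCP) lies midway between the tips of the shut fingers; the grasp point (between the pads) lies 19 mm behind it; z points along the fingers, y is the line along which they close (so a half turn about z gives the same grasp; the last joint's range is limited). The gripper opens to 88 mm and grips with 3 to 60 N. Pads are 18 mm wide; open, the fingers measure 123 mm over their backs; the gripper's body (75 mm by 187 mm) begins 45 mm behind the grasp point.
Start: joints at [0.955, 0.181, 1.607, -0, 1.354, -0.206], TCP at [0.229, 0.527, 0.239] pointing down, gripper open.
Joint ranges: [-2.99, 2.99], [-0.89, 2.07], [0.3, 2.58], [-1.14, 4.28], [0, 2.63], [-3.12, 3.12]. Speed limits (rad/s): [2.57, 2.57, 3.01, 3.14, 3.14, 3.14].

### API

Orientations are given as a unit quaternion [x, y, z, w].
In Python, from workcell import read_state, snapshot, hand_in, find_in, tip_of gives the robot as it stands.
- The arm moves only by the tool carry_out, never from a script. Its argument "targets" is one flat list of numbers, 5 for each row, row after row: the shift along the world's x, y, z each as a share of 600 mm, from -1 to 1, then the turn about the world's z as a share of 0.5 rad, from -1 to 1, then the opening in per cent of the stroke, from 0 (shut) to 100 (fully open). In form: [dx, dy, dz, roll, fingers, dx, dy, dz, roll, fingers, ...]. A call has 1 to 8 rows; each row shifts and turns the commanded pose from where the row before left it; what a row does not reach is not made up. A row lasts 1/12 s, in which the tool goes at most 41.7 mm and 7.16 degrees, less where a joint would pass 70% of its speed; a pose out of reach is approached as far as the arm can. A call with a number of a shift or a turn outside -1 to 1 is refused whole. A call with a gripper value outside its range is refused whole. The fingers move at their own pace and stop on an object; the grip force is fixed at half the most. Time passes only in rows, so rows that do not move let the fingers close. It gives the time, the measured TCP pose, the force, the opening and the grip force at its end, in the units of the state.
- read_state(): the state, without advancing time (a new reading comes with each control period).
- snapshot(name): name is "side" or "top"; returns a dict with "img" (384x512x3 uint8, red, green, blue), "z_map" (384x512 float32, m along the optical axis (not along the pixel's ray), 0 where there is no reading), "vertical_fov" (degrees; the focal length in pixels is half the picture's height over the tangent of half this angle, whatever the lens; pixels are square), "cx", "cy" (the principal point, pixels), "k1" (the pictures are not rectified: a ray, as slopes to the right and down, at radius r is drawn at 1 + k1 r^2 times it, then the intrinsics apply), "world_from_camera" (4x4, takes a point from camera to world coordinates). Camera axes: x right, y up, looking along -z (the intrinsics and any distortion apply to the point x, -y, -z); pixel columns grow to the right and rows downward; lengths in m; the calibration is good to about 2 mm. A picture is of the moment at which its call begins.
- hand_in(): hands the job in; it is judged then, once.
Trained networks look in a picture, given as the dict that the camera call returned (one of the last four; its "shot" number tells which), for a name from the list of things; names that differ only in an ending like _2 or _b are one class to them, and where a whole thing is asked for, a point or a joint stands for the part that bears it (a point fixed in the world has none). Each returns a list of dicts, best first, with "score" (0 to 1); they miss things now and then, are a little off and sometimes report something else, mostly with a low value. They report only what shows in the picture. A call takes as long as a camera call.
- find_in(picture, target): "position" ([x, y, z] in m, in world coordinates, good to about 4 mm: the middle of the surface that is visible of it).
- tip_of(picture, target): "position" ([x, y, z] in m, in world coordinates, good to about 4 mm: a listed point, or the origin of a listed thing).
The state is a dict: "t": time; "joints": joint angles; "dq": joint speeds; "joint_efforts": joint torques, N m; "eef_pos": TCP position; "ee_rot": TCP orientation; "contact_force": force on the tool from outside, world axes, zero at the start; "torque": the same for the moment, N m; "grip_width": finger opening in m; "grasp_force": force on a finger pad.
Only numpy, scipy, OpenCV 4.12 (cv2) and the standard library are available. Lean on these libraries where they do the work, as an engineer would, in place of code of your own. Each camera call takes 0.05 s, during which the arm holds its last target. There are 200 camera calls.

## Working session

There is one attempt and no reset: what is moved stays moved. The work goes in short steps, Python scripts to look and compute and a tool call to move; the robot and the scene stay as the last step left them, time stands still between calls to the robot, and variables do not carry over. Pictures are saved under pics/ and viewed, at most 14 in all, crops included, and the job is handed in when it is done.

Besides the shell and the picture viewer there is one more tool, called after "Call:" by a JSON object that holds its "fn" and its "kwargs". carry_out: Moves the arm, as the interface text tells. Shift numbers are shares of 600 mm and turn numbers shares of 0.5 rad, none past 1 either way. Its arguments: {"type":"object","properties":{"targets":{"type":"array","items":{"type":"number"}}},"required":["targets"]}

```bash
mkdir -p pics; cat > h.py <<'E'
import numpy as np, cv2
from workcell import *
def cloud(s):
    H,W=s["z_map"].shape; f=H/2/np.tan(np.radians(s["vertical_fov"])/2)
    v,u=np.mgrid[:H,:W].astype(float)
    K=np.array([[f,0,s["cx"]],[0,f,s["cy"]],[0,0,1]])
    p=cv2.undistortPoints(np.stack([u.ravel(),v.ravel()],1)[:,None],K,np.array([s["k1"],0,0,0.]))[:,0]
    z=s["z_map"].ravel(); c=np.stack([p[:,0]*z,-p[:,1]*z,-z,np.ones_like(z)])
    return (s["world_from_camera"]@c)[:3].T.reshape(H,W,3)
def save(s,n): cv2.imwrite("pics/"+n,cv2.cvtColor(s["img"],cv2.COLOR_RGB2BGR))
E
python3 - <<'E'
from h import *
np.set_printoptions(precision=4,suppress=True)
st=read_state();print(st)
for n in("top","side"):
    s=snapshot(n);save(s,n+"0.png");np.savez(n+"0.npz",c=cloud(s),img=s["img"])
    print(n,s["world_from_camera"][:3,3])
    for t in"cam_red_center cam_yellow_center cam_green_center bay_red_spot bay_yellow_spot bay_green_spot drive_center tray_floor copier_bay mug".split():
        print(t,[(np.round(d["position"],4).tolist(),round(d["score"],2)) for d in tip_of(s,t)[:2]])
E
```

```text
{'t': 0.0, 'joints': array([ 0.9547,  0.1815,  1.608 ,  0.    ,  1.3538, -0.2063]), 'dq': array([ 0.0002, -0.0023,  0.0004, -0.001 , -0.0003,  0.0015]), 'joint_efforts': array([ -0.0002, -43.3898, -34.1829,   0.0702,   0.0389,  -0.0001]), 'eef_pos': array([0.2288, 0.527 , 0.2379]), 'ee_rot': array([ 0.2035,  0.9791, -0.0008, -0.0003]), 'contact_force': array([-0.2636,  0.2912,  0.7762]), 'torque': array([ 0.008 , -0.0234, -0.0065]), 'grasp_force': 0.0, 'grip_width': 0.08819096169194374}
top [0.3869 0.0203 1.0839]
cam_red_center [([0.5473, 0.0113, 0.0664], 0.65)]
cam_yellow_center [([0.5375, -0.0404, 0.0707], 0.6)]
cam_green_center [([0.5526, 0.0601, 0.0684], 0.67)]
bay_red_spot [([0.5476, 0.0111, 0.0166], 0.85)]
bay_yellow_spot [([0.5354, -0.0356, 0.0153], 0.61)]
bay_green_spot [([0.5506, 0.0616, 0.0162], 0.88)]
drive_center [([0.5915, -0.002, 0.0187], 0.83)]
tray_floor [([0.4883, -0.3153, 0.0058], 0.66)]
copier_bay [([0.4952, 0.2816, 0.0348], 0.94), ([0.5376, -0.0396, 0.0726], 0.33)]
mug [([0.3654, 0.0224, 0.0013], 0.65)]
side [-0.0456 -0.682   0.6381]
cam_red_center [([0.5498, 0.0129, 0.0696], 0.66), ([0.557, 0.058, 0.0161], 0.24)]
cam_yellow_center [([0.5403, -0.0402, 0.0719], 0.84)]
cam_green_center [([0.5571, 0.0624, 0.0646], 0.97)]
bay_red_spot [([0.3675, 0.0258, -0.0037], 0.6), ([0.5476, 0.0137, 0.0131], 0.52)]
bay_yellow_spot [([0.5392, -0.0379, 0.0144], 0.65)]
bay_green_spot [([0.5567, 0.0549, 0.0123], 0.49)]
drive_center [([0.5948, -0.0025, 0.0211], 0.5)]
tray_floor [([0.4969, -0.3135, 0.0045], 0.61), ([0.5506, 0.0087, 0.0707], 0.24)]
copier_bay [([0.4955, 0.2831, 0.0339], 0.69)]
mug [([0.3669, 0.0233, -0.0009], 0.81)]
```

View pics/top0.png

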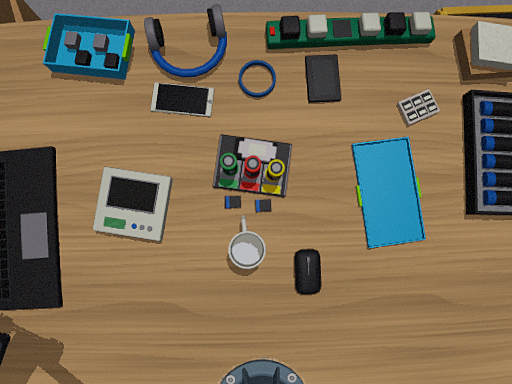

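View pics/side0.png

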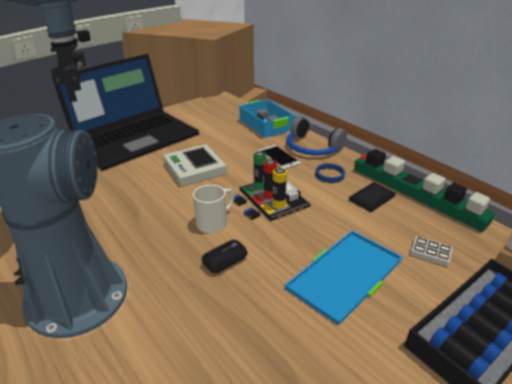

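```bash
cat > m.py <<'E'
import numpy as np,cv2
np.set_printoptions(precision=4,suppress=True)
for n in("top0","side0"):
    d=np.load(n+".npz");c=d["c"];X,Y,Z=c[...,0],c[...,1],c[...,2]
    def rect(name,m):
        p=c[m][:,:2].astype(np.float32)
        if len(p)<20: print(name,len(p));return
        r=cv2.minAreaRect(p*1000); print(n,name,len(p),"mean",c[m].mean(0),"rect",np.round(r[0],1),np.round(r[1],1),round(r[2],1))
    # camera tops
    for nm,y in(("red",.012),("yel",-.04),("grn",.061)):
        rect("cam_"+nm,(Z>.114)&(Z<.127)&(abs(X-.547)<.04)&(abs(Y-y)<.024))
    rect("drive",(Z>.028)&(Z<.037)&(X>.56)&(X<.66)&(abs(Y)<.09))
    rect("base+",(Z>.008)&(Z<.019)&(X>.42)&(X<.72)&(abs(Y)<.15))
    rect("copier",(Z>.028)&(Z<.045)&(X>.36)&(X<.65)&(Y>.17)&(Y<.42))
    rect("copierrim",(Z>.0362)&(Z<.042)&(abs(X-.495)<.06)&(abs(Y-.282)<.08))
    rect("tray",(Z>.009)&(Z<.018)&(X>.3)&(X<.7)&(Y<-.2)&(Y>-.45))
    rect("mug",(Z>.085)&(Z<.1)&(X<.45)&(abs(Y)<.12)&(X>.29))
E
python3 m.py
```

```text
top0 cam_red 226 mean [0.5462 0.0111 0.1203] rect [546.  11.] [33.7 34.3] 89.4
top0 cam_yel 221 mean [ 0.5363 -0.0383  0.1201] rect [536.6 -39.3] [34.  34.2] 2.0
top0 cam_grn 221 mean [0.5526 0.0625 0.1204] rect [553.   62.6] [31.9 34.6] 89.0
top0 drive 684 mean [ 0.5937 -0.0009  0.0327] rect [592.8  -0.6] [87.9 46.6] 79.6
top0 base+ 2799 mean [0.5514 0.0204 0.0133] rect [585.9   0.1] [267.2 299. ] 0.2
top0 copier 4470 mean [0.4747 0.2872 0.035 ] rect [475.6 288.8] [161.1 150.4] 80.3
top0 copierrim 956 mean [0.4911 0.286  0.0377] rect [493.1 282. ] [157.9 119.8] 88.3
top0 tray 1110 mean [ 0.5416 -0.3325  0.014 ] rect [ 536.4 -321. ] [201.9 363.4] 80.2
top0 mug 226 mean [0.3671 0.0271 0.0921] rect [367.6  27.4] [78.3 78.3] 43.8
side0 cam_red 97 mean [0.5448 0.0037 0.12  ] rect [546.5   7.1] [38.3 31.6] 68.6
side0 cam_yel 109 mean [ 0.5352 -0.045   0.12  ] rect [536.8 -42.6] [36.4 32.7] 48.0
side0 cam_grn 91 mean [0.5505 0.0549 0.1196] rect [551.7  57. ] [31.6 32.4] 51.5
side0 drive 150 mean [ 0.5942 -0.0286  0.0327] rect [604.6 -24.7] [79.3 38. ] 47.9
side0 base+ 1204 mean [ 0.5368 -0.0071  0.0136] rect [585.4  -0.1] [295.6 267.9] 89.8
side0 copier 1305 mean [0.4707 0.2759 0.0352] rect [474.1 285.4] [166.4 150.6] 80.4
side0 copierrim 287 mean [0.4897 0.2867 0.0376] rect [488.7 283.7] [150.3 117.3] 84.0
side0 tray 1171 mean [ 0.5174 -0.3364  0.0141] rect [ 536.8 -322. ] [203. 363.] 80.7
side0 mug 234 mean [0.3656 0.0213 0.0902] rect [367.1  22.3] [80.4 77.9] 57.3
```

The top picture shows the charger at about (253,165) with green, red and yellow from left to right, and the drive behind them. The copier bay is at (133,195), the tray at (388,192) and the mug at (247,250). I'll refine the tray, bay and charger angles from the saved data.

```bash
cat > m2.py <<'E'
import numpy as np,cv2
d=np.load("top0.npz");c=d["c"];I=d["img"].astype(int);X,Y,Z=c[...,0],c[...,1],c[...,2]
R,G,B=I[...,0],I[...,1],I[...,2]
def rect(name,m):
    m=cv2.morphologyEx(m.astype(np.uint8),cv2.MORPH_OPEN,np.ones((3,3)))>0
    r=cv2.minAreaRect((c[m][:,:2]*1000).astype(np.float32)); print(name,m.sum(),"meanz",c[m][:,2].mean().round(4),np.round(r[0],1),np.round(r[1],1),round(r[2],1))
v,u=np.mgrid[:384,:512]
win=lambda a,b,e,f:(u>=a)&(u<b)&(v>=e)&(v<f)
rect("tray",win(345,432,130,255)&(B>R+60)&(B>G-10)&(Z<.03))
rect("bay",win(100,165,170,218)&(I.max(-1)<70)&(Z>.025)&(Z<.045))
rect("charger",win(205,300,128,202)&(Z>.006)&(Z<.13))
rect("drive",win(225,290,130,170)&(Z>.027)&(Z<.037))
p=np.array([[.5363,-.0383],[.5462,.0111],[.5526,.0625]]);f=np.polyfit(p[:,1],p[:,0],1);print("row deg",-np.degrees(np.arctan(f[0])))
E
python3 m2.py
```

```text
tray 5902 meanz 0.0055 [ 493.6 -314.2] [250.  145.3] 6.4
bay 1303 meanz 0.0352 [495.8 286.1] [108.5  64.8] 80.2
charger 3994 meanz 0.0388 [547.   12.2] [172.9 156.9] 81.2
drive 661 meanz 0.0327 [593.1  -0.8] [87.8 47.1] 79.7
row deg -9.171571811894038
```

Call:
{"fn": "carry_out", "kwargs": {"targets": [0.0214,-0.0393,0,-0.111,100,0.0214,-0.0393,0,-0.111,100,0.0214,-0.0393,0,-0.111,100,0.0214,-0.0393,0,-0.111,100,0.0214,-0.0393,0,-0.111,100,0.0214,-0.0393,0,-0.111,100,0.0214,-0.0393,0,-0.111,100,0.0214,-0.0393,0,-0.111,100]}}

```text
t: 1.77
eef_pos: [0.3322, 0.3376, 0.2389]
ee_rot: [0.415, 0.91, 0.0, 0.0]
contact_force: [0.4, -0.1, 0.4]
grip_width: 0.0881
grasp_force: 0.0
```

Call:
{"fn": "carry_out", "kwargs": {"targets": [0.0214,-0.0393,0,-0.111,100,0.0214,-0.0393,0,-0.111,100,0.0214,-0.0393,0,-0.111,100,0.0214,-0.0393,0,-0.111,100,0.0214,-0.0393,0,-0.111,100,0.0214,-0.0393,0,-0.111,100,0.0214,-0.0393,0,-0.111,100,0.0214,-0.0393,0,-0.111,100]}}

```text
t: 2.43
eef_pos: [0.435, 0.1489, 0.239]
ee_rot: [0.605, 0.796, 0.0, 0.0]
contact_force: [0.5, 0.2, 0.5]
grip_width: 0.0884
grasp_force: 0.0
```

Call:
{"fn": "carry_out", "kwargs": {"targets": [0.0214,-0.0393,0,-0.111,100,0.0214,-0.0393,0,-0.111,100,0.0214,-0.0393,0,-0.111,100,0.0214,-0.0393,0,-0.111,100,0.0214,-0.0393,0,-0.111,100,0.0214,-0.0393,0,-0.111,100,0.0214,-0.0393,0,-0.111,100,0,0,0,0,100]}}

```text
t: 3.1
eef_pos: [0.5262, -0.0188, 0.2389]
ee_rot: [0.749, 0.663, -0.0, 0.001]
contact_force: [-0.3, -0.1, -0.1]
grip_width: 0.0881
grasp_force: 0.0
```

Call:
{"fn": "carry_out", "kwargs": {"targets": [0.0177,-0.0328,0,-0.094,100,0,0,-0.03,0,100,0,0,-0.03,0,100,0,0,-0.03,0,100,0,0,-0.03,0,100,0,0,0,0,100,0,0,0,0,100]}}

```text
t: 3.68
eef_pos: [0.5342, -0.034, 0.1661]
ee_rot: [0.762, 0.648, -0.001, -0.001]
contact_force: [0.5, -0.3, 0.6]
grip_width: 0.0881
grasp_force: 0.0
```

```bash
python3 - <<'E'
from h import *
for k in range(3):
    s=snapshot("top"); print(read_state()["eef_pos"].round(4),read_state()["ee_rot"].round(4))
s=snapshot("side");save(s,"side1.png");
E
```

```text
[ 0.5351 -0.0343  0.1673] [ 0.762   0.6476  0.     -0.    ]
[ 0.5357 -0.0345  0.168 ] [7.620e-01 6.476e-01 5.000e-04 7.000e-04]
[ 0.5359 -0.0346  0.1683] [7.620e-01 6.476e-01 7.000e-04 1.000e-03]
```

View pics/side1.png

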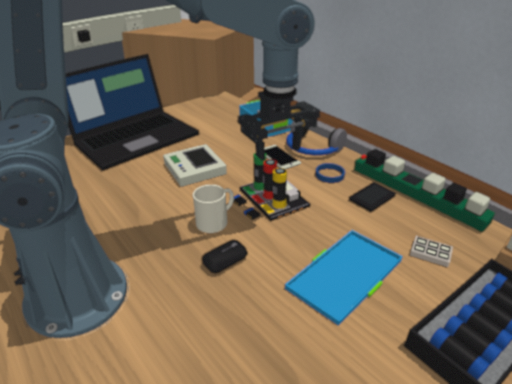

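Call:
{"fn": "carry_out", "kwargs": {"targets": [0.0013,-0.0063,-0.02,-0.014,100,0,0,-0.03,0,100,0,0,-0.03,0,100,0,0,-0.03,0,100,0,0,-0.03,0,100,0,0,-0.022,0,100,0,0,0,0,100,0,0,0,0,100]}}

```text
t: 4.55
eef_pos: [0.5353, -0.0384, 0.0688]
ee_rot: [0.765, 0.645, -0.0, -0.001]
contact_force: [-0.4, -0.4, -0.4]
grip_width: 0.0881
grasp_force: 0.0
```

Call:
{"fn": "carry_out", "kwargs": {"targets": [0,0,0,0,50,0,0,0,0,30,0,0,0,0,20,0,0,0,0,20,0,0,0,0,20,0,0,0,0,20,0,0,0,0,20,0,0,0,0,20]}}

```text
t: 5.22
eef_pos: [0.536, -0.0384, 0.0696]
ee_rot: [0.764, 0.645, 0.0, 0.0]
contact_force: [-0.8, 0.9, 0.2]
grip_width: 0.0366
grasp_force: 0.9
```

Call:
{"fn": "carry_out", "kwargs": {"targets": [0,0,0,0,0,0,0,0,0,0,0,0,0.01,0,0,0,0,0.02,0,0,0,0,0.03,0,0,0,0,0.04,0,0,0,0,0.04,0,0,0,0,0.04,0,0]}}

```text
t: 5.88
eef_pos: [0.5356, -0.0383, 0.1794]
ee_rot: [0.764, 0.645, 0.0, 0.0]
contact_force: [0.6, -0.0, -1.3]
grip_width: 0.0353
grasp_force: 30.0
```

Call:
{"fn": "carry_out", "kwargs": {"targets": [0,0,0.03,0,0,0,0,0.01,0,0,0.002,-0.01,0,0,0,0.003,-0.02,0,0,0,0.004,-0.03,0,0,0,0.0055,-0.04,0,0,0,0.0055,-0.04,0,0,0,0.0055,-0.04,0,0,0]}}

```text
t: 6.55
eef_pos: [0.5501, -0.148, 0.1994]
ee_rot: [0.764, 0.645, -0.001, -0.002]
contact_force: [-0.1, 0.3, -1.5]
grip_width: 0.0353
grasp_force: 30.0
```

Call:
{"fn": "carry_out", "kwargs": {"targets": [0.0055,-0.04,0,0,0,0.0055,-0.04,0,0,0,0.0055,-0.04,0,0,0,0.0055,-0.04,0,0,0,0.0055,-0.04,0,0,0,0.005,-0.035,0,0,0,0.004,-0.03,0,0,0,0.003,-0.02,0,0,0]}}

```text
t: 7.22
eef_pos: [0.5734, -0.3199, 0.1989]
ee_rot: [0.765, 0.644, -0.001, -0.002]
contact_force: [0.4, 0.1, -1.4]
grip_width: 0.0354
grasp_force: 30.0
```

Call:
{"fn": "carry_out", "kwargs": {"targets": [0.0012,-0.01,0,0,0,0,0,0,0,0,0,0,0,0,0,0,0,0,0,0]}}

```text
t: 7.55
eef_pos: [0.5754, -0.3223, 0.2011]
ee_rot: [0.764, 0.645, 0.0, -0.001]
contact_force: [-0.0, 0.8, -0.9]
grip_width: 0.0353
grasp_force: 30.0
```

Call:
{"fn": "carry_out", "kwargs": {"targets": [0,0.025,-0.02,0,0,0,0,-0.03,0,0,0,0,-0.04,0,0,0,0,-0.04,0,0,0,0,-0.04,0,0,0,0,-0.03,0,0,0,0,-0.02,0,0,0,0,-0.01,0,0]}}

```text
t: 8.22
eef_pos: [0.5748, -0.3068, 0.0617]
ee_rot: [0.764, 0.645, -0.0, -0.001]
contact_force: [0.2, -0.6, -1.6]
grip_width: 0.0353
grasp_force: 30.0
```

Call:
{"fn": "carry_out", "kwargs": {"targets": [0,0,-0.002,0,0,0,0,0,0,0,0,0,0,0,0,0,0,0,0,0]}}

```text
t: 8.55
eef_pos: [0.5764, -0.309, 0.0639]
ee_rot: [0.764, 0.645, 0.0, 0.001]
contact_force: [0.7, -0.1, -1.2]
grip_width: 0.0353
grasp_force: 30.0
```

Call:
{"fn": "carry_out", "kwargs": {"targets": [0,0,-0.003,0,0,0,0,-0.002,0,0,0,0,-0.001,0,0,0,0,-0.001,0,0,0,0,0,0,0,0,0,0,0,0]}}

```text
t: 9.05
eef_pos: [0.5756, -0.3085, 0.0587]
ee_rot: [0.764, 0.645, -0.0, 0.0]
contact_force: [-1.3, 1.5, 4.5]
grip_width: 0.0354
grasp_force: 30.0
```

Call:
{"fn": "carry_out", "kwargs": {"targets": [0,0,0,0,68,0,0,0,0,68,0,0,0,0,68,0,0,0,0,68,0,0,0.02,0,68,0,0,0.04,0,68,0,0,0.05,0,68,0,0,0.04,0,68]}}

```text
t: 9.72
eef_pos: [0.5758, -0.3086, 0.1505]
ee_rot: [0.764, 0.645, 0.0, 0.0]
contact_force: [-0.2, -0.2, 0.1]
grip_width: 0.0601
grasp_force: 0.0
```

Call:
{"fn": "carry_out", "kwargs": {"targets": [0,0,0.02,0,100,-0.003,0.02,0,0,100,-0.004,0.04,0,0,100,-0.004,0.04,0,0,100,-0.004,0.04,0,0,100,-0.004,0.04,0,0,100,-0.004,0.04,0,0,100,-0.004,0.04,0,0,100]}}

```text
t: 10.38
eef_pos: [0.5577, -0.1499, 0.1582]
ee_rot: [0.764, 0.645, -0.001, -0.001]
contact_force: [-0.5, 0.4, 0.0]
grip_width: 0.0883
grasp_force: 0.0
```

Call:
{"fn": "carry_out", "kwargs": {"targets": [-0.004,0.04,0,0,100,-0.004,0.04,0,0,100,-0.004,0.04,0,0,100,-0.004,0.04,0,0,100,-0.004,0.04,0,0,100,-0.003,0.033,0,0,100,0,0.02,0,0,100,0,0,0,0,100]}}

```text
t: 11.05
eef_pos: [0.5441, 0.0021, 0.1588]
ee_rot: [0.764, 0.646, -0.001, -0.001]
contact_force: [-0.0, -0.8, 0.5]
grip_width: 0.088
grasp_force: 0.0
```

```bash
python3 - <<'E'
from h import *
for k in range(3): s=snapshot("side")
save(s,"side2.png");print(read_state()["eef_pos"].round(4),read_state()["ee_rot"].round(4))
c=cloud(s);X,Y,Z=c[...,0],c[...,1],c[...,2]
m=(Z>.1)&(Z<.116)&(Y<-.25)&(abs(X-.575)<.04);print(m.sum(),c[m].mean(0),np.percentile(c[m][:,2],95))
print(tip_of(s,"cam_yellow_center")[:1])
E
```

```text
[ 0.5453 -0.0011  0.1596] [ 7.644e-01  6.448e-01 -3.000e-04 -1.000e-04]
167 [ 0.57142483 -0.31389628  0.10842367] 0.1118694073413565
[{'position': [0.5742, -0.311, 0.0577], 'score': 0.77}]
```

View pics/side2.png

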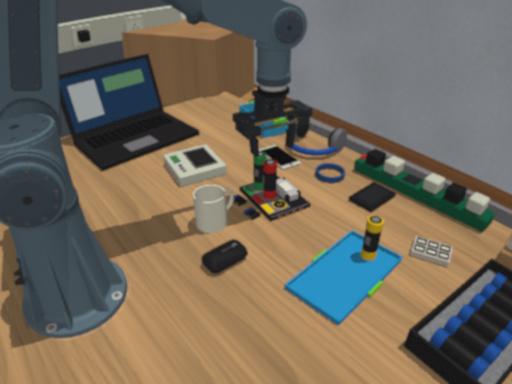

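The yellow camera stands upright in the tray at (372,240). Next is red.

Call:
{"fn": "carry_out", "kwargs": {"targets": [0.0003,0.0207,0,0,100,0,0,-0.02,0,100,0,0,-0.04,0,100,0,0,-0.04,0,100,0,0,-0.03,0,100,0,0,-0.018,0,100,0,0,0,0,100,0,0,0,0,100]}}

```text
t: 11.92
eef_pos: [0.5454, 0.0118, 0.0708]
ee_rot: [0.765, 0.645, -0.0, -0.001]
contact_force: [0.3, 0.0, 0.4]
grip_width: 0.0882
grasp_force: 0.0
```

Call:
{"fn": "carry_out", "kwargs": {"targets": [0,0,0,0,50,0,0,0,0,30,0,0,0,0,20,0,0,0,0,20,0,0,0,0,20,0,0,0,0,0,0,0,0,0,0,0,0,0,0,0]}}

```text
t: 12.58
eef_pos: [0.5459, 0.0118, 0.0714]
ee_rot: [0.764, 0.645, 0.0, 0.0]
contact_force: [1.2, 0.1, 0.7]
grip_width: 0.037
grasp_force: 0.5
```

Call:
{"fn": "carry_out", "kwargs": {"targets": [0,0,0,0,0,0,0,0,0,0,0,0,0.01,0,0,0,0,0.02,0,0,0,0,0.03,0,0,0,0,0.04,0,0,0,0,0.04,0,0,0,0,0.04,0,0]}}

```text
t: 13.25
eef_pos: [0.5454, 0.0119, 0.1811]
ee_rot: [0.764, 0.645, -0.0, -0.0]
contact_force: [0.8, 0.3, -2.4]
grip_width: 0.0357
grasp_force: 30.0
```

Call:
{"fn": "carry_out", "kwargs": {"targets": [0,0,0.03,0,0,0,0,0.01,0,0,-0.0016,-0.01,0,0,0,-0.0032,-0.02,0,0,0,-0.0048,-0.03,0,0,0,-0.0064,-0.04,0,0,0,-0.0064,-0.04,0,0,0,-0.0064,-0.04,0,0,0]}}

```text
t: 13.92
eef_pos: [0.5267, -0.0976, 0.2012]
ee_rot: [0.764, 0.645, -0.001, -0.002]
contact_force: [0.1, -0.2, -1.8]
grip_width: 0.0352
grasp_force: 30.0
```

Call:
{"fn": "carry_out", "kwargs": {"targets": [-0.0064,-0.04,0,0,0,-0.0064,-0.04,0,0,0,-0.0064,-0.04,0,0,0,-0.0064,-0.04,0,0,0,-0.0064,-0.04,0,0,0,-0.0064,-0.04,0,0,0,-0.0064,-0.04,0,0,0,-0.0064,-0.04,0,0,0]}}

```text
t: 14.58
eef_pos: [0.4957, -0.2895, 0.201]
ee_rot: [0.765, 0.644, -0.0, -0.002]
contact_force: [0.8, 0.3, -2.1]
grip_width: 0.0356
grasp_force: 30.0
```

Call:
{"fn": "carry_out", "kwargs": {"targets": [-0.0048,-0.03,0,0,0,-0.0022,-0.0138,0,0,0,0,0,0,0,0,0,0,0,0,0,0,0,0,0,0]}}

```text
t: 15.0
eef_pos: [0.4932, -0.3133, 0.2025]
ee_rot: [0.764, 0.645, 0.0, -0.001]
contact_force: [0.0, 1.0, -2.1]
grip_width: 0.0354
grasp_force: 30.0
```

Call:
{"fn": "carry_out", "kwargs": {"targets": [0,0,-0.02,0,0,0,0,-0.04,0,0,0,0,-0.05,0,0,0,0,-0.05,0,0,0,0,-0.04,0,0,0,0,-0.02,0,0,0,0,-0.01,0,0,0,0,0,0,0]}}

```text
t: 15.67
eef_pos: [0.4931, -0.3133, 0.064]
ee_rot: [0.764, 0.645, -0.0, -0.001]
contact_force: [-0.2, 0.5, -2.2]
grip_width: 0.0352
grasp_force: 30.0
```

Call:
{"fn": "carry_out", "kwargs": {"targets": [0,0,0,0,0,0,0,0,0,0]}}

```text
t: 15.83
eef_pos: [0.4946, -0.3152, 0.0671]
ee_rot: [0.764, 0.645, 0.0, 0.002]
contact_force: [0.3, -0.0, -2.1]
grip_width: 0.0355
grasp_force: 30.0
```

Call:
{"fn": "carry_out", "kwargs": {"targets": [0,0,-0.003,0,0,0,0,-0.003,0,0,0,0,-0.002,0,0,0,0,-0.001,0,0,0,0,0,0,0,0,0,0,0,0]}}

```text
t: 16.33
eef_pos: [0.4937, -0.3147, 0.0604]
ee_rot: [0.764, 0.645, 0.0, 0.0]
contact_force: [-2.0, 1.6, 2.6]
grip_width: 0.0351
grasp_force: 30.0
```

Call:
{"fn": "carry_out", "kwargs": {"targets": [0,0,0,0,68,0,0,0,0,68,0,0,0,0,68,0,0,0,0,68,0,0,0.02,0,68,0,0,0.04,0,68,0,0,0.05,0,68,0,0,0.04,0,68]}}

```text
t: 17.0
eef_pos: [0.4937, -0.3146, 0.1523]
ee_rot: [0.764, 0.645, 0.0, 0.0]
contact_force: [-0.4, -0.2, -0.1]
grip_width: 0.06
grasp_force: 0.0
```

Call:
{"fn": "carry_out", "kwargs": {"targets": [0,0,0.02,0,100,0.0032,0.02,0,0,100,0.0063,0.04,0,0,100,0.0079,0.05,0,0,100,0.0079,0.05,0,0,100,0.0079,0.05,0,0,100,0.0079,0.05,0,0,100,0.0079,0.05,0,0,100]}}

```text
t: 17.67
eef_pos: [0.5218, -0.1258, 0.1602]
ee_rot: [0.764, 0.645, -0.0, -0.001]
contact_force: [0.4, -0.1, -0.1]
grip_width: 0.0883
grasp_force: 0.0
```

Call:
{"fn": "carry_out", "kwargs": {"targets": [0.0079,0.05,0,0,100,0.0079,0.05,0,0,100,0.0079,0.05,0,0,100,0.0079,0.05,0,0,100,0.0079,0.05,0,0,100,0.0063,0.04,0,0,100,0.0042,0.0273,0,0,100,0,0,0,0,100]}}

```text
t: 18.33
eef_pos: [0.5515, 0.0658, 0.1602]
ee_rot: [0.763, 0.646, -0.001, -0.001]
contact_force: [-0.2, -0.1, -0.3]
grip_width: 0.0879
grasp_force: 0.0
```

Call:
{"fn": "carry_out", "kwargs": {"targets": [0,0,0,0,100,0,0,0,0,100,0,0,0,0,100]}}

```text
t: 18.58
eef_pos: [0.5524, 0.0612, 0.1613]
ee_rot: [0.765, 0.644, -0.0, -0.0]
contact_force: [-0.2, -0.4, 0.4]
grip_width: 0.0882
grasp_force: 0.0
```

Down .0905 in all, to about .0708.

Call:
{"fn": "carry_out", "kwargs": {"targets": [0.0012,0.0006,-0.02,0,100,0,0,-0.04,0,100,0,0,-0.04,0,100,0,0,-0.03,0,100,0,0,-0.02,0,100,0,0,0,0,100,0,0,0,0,100,0,0,0,0,100]}}

```text
t: 19.25
eef_pos: [0.5545, 0.0619, 0.0728]
ee_rot: [0.765, 0.645, 0.001, 0.001]
contact_force: [0.7, 0.8, 0.4]
grip_width: 0.088
grasp_force: 0.0
```

Call:
{"fn": "carry_out", "kwargs": {"targets": [0,0,0,0,50,0,0,0,0,30,0,0,0,0,20,0,0,0,0,20,0,0,0,0,20,0,0,0,0,0,0,0,0,0,0,0,0,0,0,0]}}

```text
t: 19.92
eef_pos: [0.5536, 0.0623, 0.0719]
ee_rot: [0.764, 0.645, -0.0, 0.0]
contact_force: [-0.1, -0.0, 1.1]
grip_width: 0.0368
grasp_force: 0.2
```

Call:
{"fn": "carry_out", "kwargs": {"targets": [0,0,0,0,0,0,0,0,0,0,0,0,0.01,0,0,0,0,0.02,0,0,0,0,0.03,0,0,0,0,0.04,0,0,0,0,0.04,0,0,0,0,0.04,0,0]}}

```text
t: 20.58
eef_pos: [0.5534, 0.0623, 0.1819]
ee_rot: [0.764, 0.645, 0.0, 0.0]
contact_force: [0.3, 0.1, -2.5]
grip_width: 0.0349
grasp_force: 30.0
```

Call:
{"fn": "carry_out", "kwargs": {"targets": [0,0,0.03,0,0,0,0,0.01,0,0,-0.0036,-0.01,0,0,0,-0.0073,-0.02,0,0,0,-0.0109,-0.03,0,0,0,-0.0145,-0.04,0,0,0,-0.0181,-0.05,0,0,0,-0.0181,-0.05,0,0,0]}}

```text
t: 21.25
eef_pos: [0.5079, -0.0589, 0.2018]
ee_rot: [0.764, 0.645, -0.001, -0.002]
contact_force: [1.3, -0.1, -1.6]
grip_width: 0.0354
grasp_force: 30.0
```

Call:
{"fn": "carry_out", "kwargs": {"targets": [-0.0181,-0.05,0,0,0,-0.0181,-0.05,0,0,0,-0.0181,-0.05,0,0,0,-0.0181,-0.05,0,0,0,-0.0181,-0.05,0,0,0,-0.0181,-0.05,0,0,0,-0.0181,-0.05,0,0,0,-0.0145,-0.04,0,0,0]}}

```text
t: 21.92
eef_pos: [0.4226, -0.2935, 0.202]
ee_rot: [0.765, 0.644, -0.0, -0.002]
contact_force: [-0.3, 0.4, -1.4]
grip_width: 0.0354
grasp_force: 30.0
```

Call:
{"fn": "carry_out", "kwargs": {"targets": [-0.0109,-0.03,0,0,0,-0.0076,-0.0213,0,0,0,0,0,0,0,0,0,0,0,0,0,0,0,0,0,0,0,0,0,0,0]}}

```text
t: 22.42
eef_pos: [0.4144, -0.3213, 0.2035]
ee_rot: [0.764, 0.645, 0.0, -0.001]
contact_force: [0.1, 1.0, -1.5]
grip_width: 0.0352
grasp_force: 30.0
```

Call:
{"fn": "carry_out", "kwargs": {"targets": [0,0,-0.02,0,0,0,0,-0.04,0,0,0,0,-0.05,0,0,0,0,-0.05,0,0,0,0,-0.04,0,0,0,0,-0.02,0,0,0,0,-0.01,0,0,0,0,0,0,0]}}

```text
t: 23.08
eef_pos: [0.414, -0.3215, 0.0647]
ee_rot: [0.764, 0.645, 0.0, -0.001]
contact_force: [-0.9, 0.2, -1.4]
grip_width: 0.0354
grasp_force: 30.0
```

Call:
{"fn": "carry_out", "kwargs": {"targets": [0,0,0,0,0,0,0,0,0,0,0,0,-0.003,0,0,0,0,-0.002,0,0,0,0,-0.001,0,0,0,0,-0.001,0,0,0,0,0,0,0,0,0,0,0,0]}}

```text
t: 23.75
eef_pos: [0.4143, -0.3225, 0.0618]
ee_rot: [0.764, 0.645, -0.0, 0.0]
contact_force: [-0.7, 0.7, -1.7]
grip_width: 0.0354
grasp_force: 30.0
```

Call:
{"fn": "carry_out", "kwargs": {"targets": [0,0,-0.001,0,0,0,0,-0.001,0,0,0,0,0,0,0,0,0,0,0,0]}}

```text
t: 24.08
eef_pos: [0.4144, -0.3226, 0.0608]
ee_rot: [0.764, 0.645, -0.0, 0.0]
contact_force: [-1.6, 1.1, 3.2]
grip_width: 0.0351
grasp_force: 30.0
```

Call:
{"fn": "carry_out", "kwargs": {"targets": [0,0,0,0,68,0,0,0,0,68,0,0,0,0,68,0,0,0,0,68,0,0,0.02,0,68,0,0,0.04,0,68,0,0,0.05,0,68,0,0,0.06,0,68]}}

```text
t: 24.75
eef_pos: [0.4134, -0.3215, 0.1629]
ee_rot: [0.764, 0.645, 0.0, -0.002]
contact_force: [1.1, -1.0, 1.1]
grip_width: 0.06
grasp_force: 0.0
```

```bash
python3 - <<'E'
from h import *
s=snapshot("top");save(s,"top3.png");np.savez("top3.npz",c=cloud(s),img=s["img"])
print(read_state()["eef_pos"].round(4))
for t in"cam_red_center cam_yellow_center cam_green_center bay_red_spot bay_yellow_spot bay_green_spot drive_center copier_bay".split():
    print(t,[(np.round(d["position"],4).tolist(),round(d["score"],2)) for d in tip_of(s,t)[:1]])
c=cloud(s);X,Y,Z=c[...,0],c[...,1],c[...,2]
m=(Z>.026)&(Z<.04)&(X>.55)&(X<.65)&(abs(Y)<.07);print(m.sum(),cv2.minAreaRect((c[m][:,:2]*1000).astype(np.float32)))
# rings: saturated colours on plates
hsv=cv2.cvtColor(s["img"],cv2.COLOR_RGB2HSV)
for nm,lo,hi in(("yel",22,35),("red",0,8),("grn",45,85)):
    k=(hsv[...,0]>=lo)&(hsv[...,0]<=hi)&(hsv[...,1]>110)&(hsv[...,2]>60)&(Z>.008)&(Z<.022)&(abs(X-.535)<.06)&(abs(Y-.01)<.09)
    q=c[k]; print(nm,k.sum())
    r=q[q[:,0]>{"yel":.516,"red":.524,"grn":.532}[nm]]
    if len(r)>8: (ctr,rad)=cv2.minEnclosingCircle((r[:,:2]*1000).astype(np.float32));print(len(r),ctr,rad)
cv2.imwrite("pics/crop3.png",cv2.resize(cv2.cvtColor(s["img"],cv2.COLOR_RGB2BGR)[120:210,200:310],None,fx=5,fy=5,interpolation=cv2.INTER_CUBIC))
E
```

```text
[ 0.4168 -0.3251  0.1715]
cam_red_center [([0.4929, -0.3159, 0.0575], 0.96)]
cam_yellow_center [([0.5781, -0.3119, 0.0601], 0.91)]
cam_green_center [([0.4134, -0.3233, 0.0593], 0.81)]
bay_red_spot [([0.547, 0.0119, 0.015], 0.61)]
bay_yellow_spot [([0.5402, -0.038, 0.0146], 0.79)]
bay_green_spot [([0.553, 0.0585, 0.0159], 0.85)]
drive_center [([0.5939, -0.0041, 0.0213], 0.79)]
copier_bay [([0.4971, 0.2784, 0.0342], 0.92)]
757 ((593.1010131835938, -0.7340240478515625), (88.03998565673828, 47.55434799194336), 79.66787719726562)
yel 237
92 (541.006591796875, -22.217018127441406) 35.09799575805664
red 213
76 (548.7332763671875, 11.685262680053711) 19.45781135559082
grn 178
57 (556.818603515625, 60.50739288330078) 19.621379852294922
```

View pics/crop3.png

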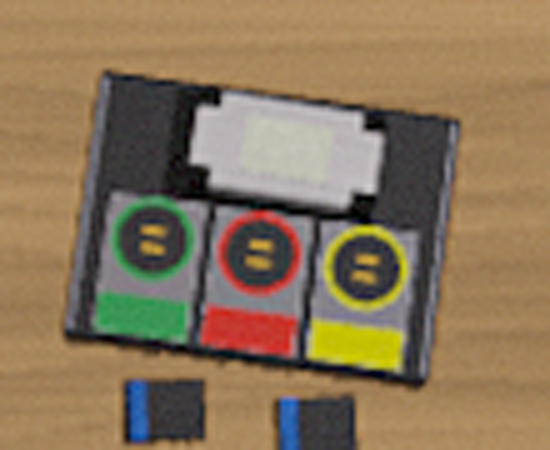

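View pics/top3.png

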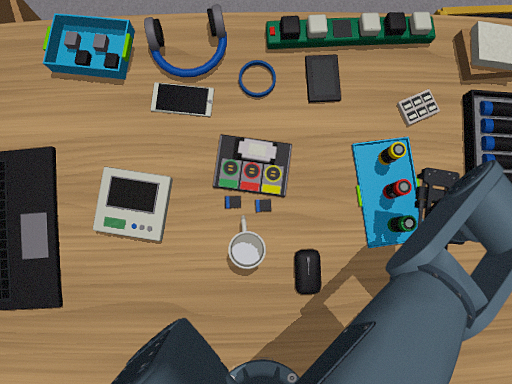

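Call:
{"fn": "carry_out", "kwargs": {"targets": [0.0111,0.02,0,0,100,0.0222,0.04,0,0,100,0.0222,0.04,0,0,100,0.0222,0.04,0,0,100,0.0222,0.04,0,0,100,0.0222,0.04,0,0,100,0.0222,0.04,0,0,100,0.0222,0.04,0,0,100]}}

```text
t: 25.87
eef_pos: [0.5141, -0.141, 0.1614]
ee_rot: [0.764, 0.645, -0.0, -0.001]
contact_force: [-0.1, -0.7, -0.0]
grip_width: 0.0883
grasp_force: 0.0
```

Call:
{"fn": "carry_out", "kwargs": {"targets": [0.0222,0.04,0,0,100,0.0222,0.04,0,0,100,0.0222,0.04,0,0,100,0.0222,0.04,0,0,100,0.0222,0.04,0,0,100,0.0147,0.0265,0,0,100,0.0056,0.01,0,0,100,0,0,0,0,100]}}

```text
t: 26.53
eef_pos: [0.5928, 0.0007, 0.1614]
ee_rot: [0.764, 0.646, -0.001, -0.001]
contact_force: [0.4, -0.1, -0.3]
grip_width: 0.0883
grasp_force: 0.0
```

Call:
{"fn": "carry_out", "kwargs": {"targets": [0,0,-0.04,0,100,0,0,-0.05,0,100,0,0,-0.05,0,100,0,0,-0.03,0,100,0,0,0,0,100,0,0,0,0,100,0,0,0,0,100,0,0,0,0,100]}}

```text
t: 27.2
eef_pos: [0.5943, -0.0014, 0.0625]
ee_rot: [0.765, 0.645, 0.001, 0.001]
contact_force: [0.6, 0.0, 0.5]
grip_width: 0.0882
grasp_force: 0.0
```

```bash
python3 - <<'E'
from h import *
d=np.load("top3.npz");c=d["c"];img=d["img"];hsv=cv2.cvtColor(img,cv2.COLOR_RGB2HSV)
from scipy.optimize import least_squares
for nm,u0,v0,lo,hi in(("grn",230,167.2,45,85),("red",251.6,170.2,0,8),("yel",272.8,173.2,22,35)):
    v,u=np.mgrid[:384,:512]
    k=(hsv[...,0]>=lo)&(hsv[...,0]<=hi)&(hsv[...,1]>90)&(np.hypot(u-u0,v-v0)<9.8)
    q=c[k][:,:2]*1000
    f=least_squares(lambda p:np.hypot(q[:,0]-p[0],q[:,1]-p[1])-p[2],[*q.mean(0),20],loss="soft_l1")
    print(nm,len(q),f.x.round(1),c[int(round(v0)),int(round(u0))].round(4))
k=np.zeros(img.shape[:2],bool);k[170:218,100:165]=1;k&=img.max(-1)<70
print(cv2.minAreaRect((c[k][:,:2]*1000).astype(np.float32)),np.median(c[k],0))
print(read_state()["eef_pos"])
E
```

```text
grn 77 [555.9  61.1  17.3] [0.5565 0.0614 0.0162]
red 80 [548.3  11.7  17.3] [0.548  0.0104 0.0197]
yel 99 [540.3 -37.7  17.7] [ 0.5401 -0.0382  0.0193]
((466.04638671875, 175.814697265625), (341.34710693359375, 72.44453430175781), 74.99347686767578) [0.49572374 0.28578113 0.03517944]
[ 0.59432211 -0.00137108  0.06248326]
```

Call:
{"fn": "carry_out", "kwargs": {"targets": [-0.001,0.001,-0.03,0,100,0,0,-0.025,0,100,0,0,-0.011,0,100,0,0,0,0,100,0,0,0,0,100,0,0,0,0,100,0,0,0,0,100]}}

```text
t: 27.78
eef_pos: [0.5934, -0.0002, 0.0222]
ee_rot: [0.764, 0.645, 0.001, 0.001]
contact_force: [0.5, 0.6, 0.2]
grip_width: 0.0884
grasp_force: 0.0
```

```bash
python3 - <<'E'
import numpy as np,cv2
d=np.load("top3.npz");c=d["c"];X,Y,Z=c[...,0],c[...,1],c[...,2]
for n,x,y in(("yel",.5756,-.3085),("red",.4937,-.3147),("grn",.4144,-.3226)):
    m=(Z>.101)&(Z<.116)&(np.hypot(X-x,Y-y)<.028)
    r=cv2.minEnclosingCircle((c[m][:,:2]*1000).astype(np.float32));print(n,m.sum(),c[m].mean(0).round(4),np.round(r[0],1),round(r[1],1))
E
```

```text
yel 206 [ 0.5748 -0.3072  0.109 ] [ 575.5 -308.6] 18.1
red 205 [ 0.4929 -0.3145  0.1089] [ 493.  -315.6] 17.7
grn 231 [ 0.4143 -0.3216  0.1093] [ 413.9 -323. ] 19.3
```

Call:
{"fn": "carry_out", "kwargs": {"targets": [0,0,-0.005,0,100,0,0,0,0,100,0,0,0,0,100,0,0,0,0,100]}}

```text
t: 28.12
eef_pos: [0.5924, 0.0, 0.018]
ee_rot: [0.764, 0.645, 0.0, 0.0]
contact_force: [0.2, -0.3, -0.8]
grip_width: 0.0884
grasp_force: 0.0
```

Call:
{"fn": "carry_out", "kwargs": {"targets": [0,0,0,0,70,0,0,0,0,55,0,0,0,0,45,0,0,0,0,30,0,0,0,0,20,0,0,0,0,0,0,0,0,0,0,0,0,0,0,0]}}

```text
t: 28.78
eef_pos: [0.5925, -0.0, 0.0179]
ee_rot: [0.764, 0.645, 0.0, 0.0]
contact_force: [0.1, 0.2, -0.3]
grip_width: 0.0457
grasp_force: 30.0
```

Call:
{"fn": "carry_out", "kwargs": {"targets": [0,0,0,0,0,0,0,0,0,0]}}

```text
t: 28.95
eef_pos: [0.5925, -0.0, 0.0179]
ee_rot: [0.764, 0.645, 0.0, 0.0]
contact_force: [0.5, 0.6, -0.2]
grip_width: 0.0455
grasp_force: 30.0
```

Call:
{"fn": "carry_out", "kwargs": {"targets": [0,0,0.01,0,0,0,0,0.02,0,0,0,0,0.04,0,0,0,0,0.04,0,0,0,0,0.04,0,0,0,0,0.017,0,0,-0.0034,0.01,0,0,0,-0.0068,0.02,0,0,0]}}

```text
t: 29.62
eef_pos: [0.5866, 0.0176, 0.1186]
ee_rot: [0.765, 0.644, 0.0, 0.001]
contact_force: [-0.5, -0.2, -1.9]
grip_width: 0.0458
grasp_force: 30.0
```

Call:
{"fn": "carry_out", "kwargs": {"targets": [-0.0102,0.03,0,0,0,-0.0136,0.04,0,0,0,-0.0136,0.04,0,0,0,-0.0136,0.04,0,0,0,-0.0136,0.04,0,0,0,-0.0136,0.04,0,0,0,-0.0136,0.04,0,0,0,-0.0136,0.04,0,0,0]}}

```text
t: 30.28
eef_pos: [0.5201, 0.2057, 0.1158]
ee_rot: [0.764, 0.645, -0.002, -0.001]
contact_force: [0.5, 0.4, -1.8]
grip_width: 0.0458
grasp_force: 30.0
```

Call:
{"fn": "carry_out", "kwargs": {"targets": [-0.0136,0.04,0,0,0,-0.0136,0.04,0,0,0,-0.0102,0.03,0,0,0,-0.0054,0.0158,0,0,0,-0.0035,0.01,0,0,0,0,0,0,0,0,0,0,0,0,0,0,0,0,0,0]}}

```text
t: 30.95
eef_pos: [0.4954, 0.2846, 0.1178]
ee_rot: [0.765, 0.644, -0.0, 0.0]
contact_force: [-0.3, -0.3, -1.9]
grip_width: 0.0457
grasp_force: 30.0
```

Call:
{"fn": "carry_out", "kwargs": {"targets": [0,0,0,0,0,0,0,0,0,0]}}

```text
t: 31.12
eef_pos: [0.4957, 0.2847, 0.1181]
ee_rot: [0.765, 0.644, 0.0, 0.0]
contact_force: [1.9, -0.4, -1.2]
grip_width: 0.0457
grasp_force: 30.0
```

```bash
python3 - <<'E'
from h import *
s=snapshot("side");print(read_state()["eef_pos"].round(4))
cv2.imwrite("pics/side4.png",cv2.resize(cv2.cvtColor(s["img"],cv2.COLOR_RGB2BGR)[80:230,120:320],None,fx=3.5,fy=3.5,interpolation=cv2.INTER_CUBIC))
E
```

```text
[0.4957 0.2848 0.1182]
```

View pics/side4.png

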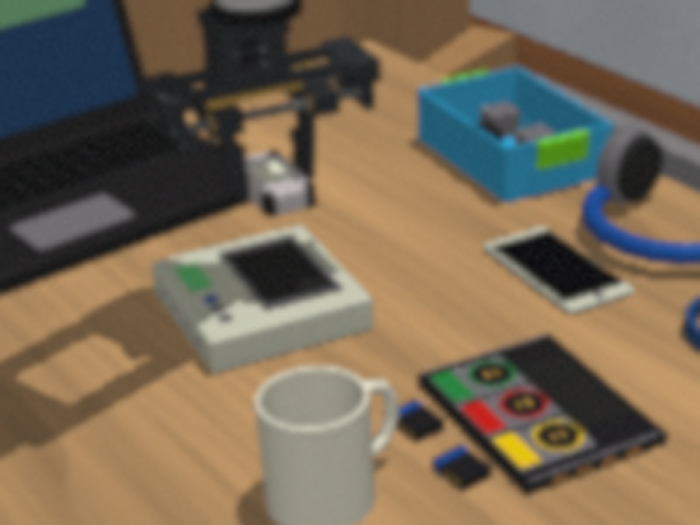

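The drive hangs level in the fingers at about (275,185), above the bay. Lowering it now.

Call:
{"fn": "carry_out", "kwargs": {"targets": [0,0,-0.02,0,0,0,0,-0.03,0,0,0,0,-0.03,0,0,0,0,-0.02,0,0,0,0,-0.015,0,0,0,0,-0.008,0,0,0,0,0,0,0,0,0,0,0,0]}}

```text
t: 31.83
eef_pos: [0.4955, 0.2856, 0.0445]
ee_rot: [0.764, 0.645, 0.0, 0.0]
contact_force: [0.3, -0.3, -0.8]
grip_width: 0.0456
grasp_force: 30.0
```

Call:
{"fn": "carry_out", "kwargs": {"targets": [0,0,0,0,0,0,0,-0.002,0,0,0,0,-0.001,0,0,0,0,-0.001,0,0,0,0,0,0,0,0,0,0,0,0]}}

```text
t: 32.33
eef_pos: [0.4952, 0.2855, 0.042]
ee_rot: [0.764, 0.645, 0.0, 0.0]
contact_force: [-0.1, -0.4, -1.2]
grip_width: 0.0457
grasp_force: 30.0
```

Call:
{"fn": "carry_out", "kwargs": {"targets": [0,0,-0.002,0,0,0,0,-0.001,0,0,0,0,-0.0005,0,0,0,0,0,0,0,0,0,0,0,0]}}

```text
t: 32.75
eef_pos: [0.4952, 0.2855, 0.0399]
ee_rot: [0.764, 0.645, -0.0, -0.0]
contact_force: [-1.6, -0.2, 0.9]
grip_width: 0.0457
grasp_force: 30.0
```

Call:
{"fn": "carry_out", "kwargs": {"targets": [0,0,0,0,66,0,0,0,0,66,0,0,0,0,66,0,0,0,0,66,0,0,0.02,0,66,0,0,0.04,0,66,0,0,0.05,0,100,0,0,0.05,0,100]}}

```text
t: 33.42
eef_pos: [0.4947, 0.2853, 0.1372]
ee_rot: [0.764, 0.645, -0.001, -0.0]
contact_force: [1.1, 0.5, 0.4]
grip_width: 0.0693
grasp_force: 0.0
```

Call:
{"fn": "carry_out", "kwargs": {"targets": [0,0,0.04,0,100,-0.01,-0.03,0,0,100,-0.01,-0.05,0,0,100,-0.01,-0.05,0,0,100,-0.01,-0.05,0,0,100,-0.005,-0.05,0,0,100,0,-0.05,0,0,100,0,-0.05,0,0,100]}}

```text
t: 34.08
eef_pos: [0.468, 0.0863, 0.1609]
ee_rot: [0.764, 0.645, 0.001, 0.0]
contact_force: [2.0, -0.3, -0.3]
grip_width: 0.0879
grasp_force: 0.0
```

Call:
{"fn": "carry_out", "kwargs": {"targets": [0,-0.05,0,0,100,0,-0.05,0,0,100,0,-0.05,0,0,100,0,-0.05,0,0,100,0,-0.05,0,0,100,0,-0.05,0,0,100,0,0,0,0,100,0,0,0,0,100]}}

```text
t: 34.75
eef_pos: [0.4684, -0.0938, 0.1606]
ee_rot: [0.765, 0.643, 0.0, 0.0]
contact_force: [-0.7, -0.3, -0.4]
grip_width: 0.0885
grasp_force: 0.0
```

```bash
python3 - <<'E'
from h import *
s=snapshot("top");print(read_state()["eef_pos"].round(4))
c=cloud(s);X,Y,Z=c[...,0],c[...,1],c[...,2]
m=(Z>.047)&(Z<.062)&(abs(X-.495)<.07)&(abs(Y-.285)<.09);print(m.sum(),c[m][:,2].mean(),np.percentile(c[m][:,2],[5,95]),cv2.minAreaRect((c[m][:,:2]*1000).astype(np.float32)))
cv2.imwrite("pics/top5.png",cv2.resize(cv2.cvtColor(s["img"],cv2.COLOR_RGB2BGR)[155:250,85:185],None,fx=5,fy=5,interpolation=cv2.INTER_CUBIC))
for t in("cam_red_center","cam_yellow_center","cam_green_center"):print([(np.round(d["position"],4).tolist(),round(d["score"],2)) for d in tip_of(s,t)[:1]])
E
```

```text
[ 0.4682 -0.0926  0.1604]
758 0.05462601604164438 [0.05136726 0.05784277] ((494.7115783691406, 284.1913146972656), (87.6904067993164, 44.83824920654297), 80.04779815673828)
[([0.4933, -0.3163, 0.0554], 0.57)]
[([0.5743, -0.3124, 0.0588], 0.71)]
[([0.4129, -0.325, 0.0592], 0.98)]
```

View pics/top5.png

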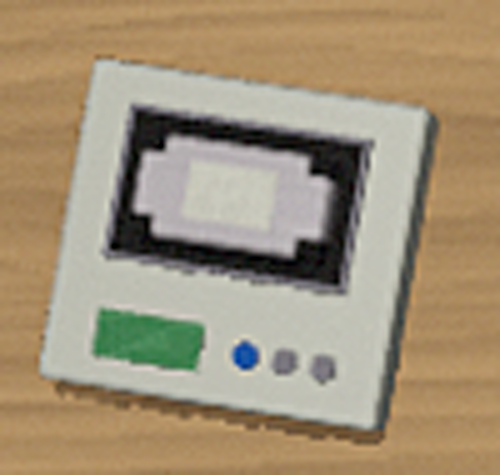

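The drive lies flat and centred in the bay, with its top at about 54.6 mm and its angle matching the bay. Now the cameras go back, green first.

Call:
{"fn": "carry_out", "kwargs": {"targets": [-0.0047,-0.02,0,0,68,-0.0117,-0.05,0,0,68,-0.0117,-0.05,0,0,68,-0.0117,-0.05,0,0,68,-0.0117,-0.05,0,0,68,-0.0117,-0.05,0,0,68,-0.0117,-0.05,0,0,68,-0.0094,-0.04,0,0,68]}}

```text
t: 35.62
eef_pos: [0.4177, -0.3093, 0.16]
ee_rot: [0.764, 0.645, -0.0, 0.0]
contact_force: [-0.2, -0.3, 0.6]
grip_width: 0.06
grasp_force: 0.0
```

Call:
{"fn": "carry_out", "kwargs": {"targets": [-0.0055,-0.0233,0,0,68,0,0,0,0,68,0,0,0,0,68,0,0,0,0,68,0,0,0,0,68,0,0,0,0,68]}}

```text
t: 36.12
eef_pos: [0.4148, -0.3212, 0.1598]
ee_rot: [0.764, 0.645, 0.0, -0.0]
contact_force: [-0.2, 0.1, -0.4]
grip_width: 0.0596
grasp_force: 0.0
```

Call:
{"fn": "carry_out", "kwargs": {"targets": [-0.0007,-0.0023,-0.02,0,68,0,0,-0.04,0,68,0,0,-0.04,0,68,0,0,-0.03,0,68,0,0,-0.02,0,68,0,0,-0.01,0,68,0,0,-0.002,0,68,0,0,0,0,68]}}

```text
t: 36.78
eef_pos: [0.4141, -0.3239, 0.0626]
ee_rot: [0.764, 0.645, 0.0, 0.0]
contact_force: [-0.3, -0.7, 0.1]
grip_width: 0.0597
grasp_force: 0.0
```

Call:
{"fn": "carry_out", "kwargs": {"targets": [0,0,0,0,68,0,0,0,0,50,0,0,0,0,30,0,0,0,0,20,0,0,0,0,10,0,0,0,0,0,0,0,0,0,0,0,0,0,0,0]}}

```text
t: 37.45
eef_pos: [0.4142, -0.3242, 0.0631]
ee_rot: [0.764, 0.645, 0.0, 0.0]
contact_force: [-0.3, 0.4, 5.0]
grip_width: 0.0351
grasp_force: 30.0
```

Call:
{"fn": "carry_out", "kwargs": {"targets": [0,0,0.01,0,0,0,0,0.02,0,0,0,0,0.04,0,0,0,0,0.05,0,0,0,0,0.05,0,0,0,0,0.04,0,0,0,0,0.02,0,0,0.0036,0.01,0,0,0]}}

```text
t: 38.12
eef_pos: [0.4171, -0.3198, 0.2042]
ee_rot: [0.765, 0.644, -0.0, 0.003]
contact_force: [0.1, -0.8, -2.1]
grip_width: 0.035
grasp_force: 30.0
```

Call:
{"fn": "carry_out", "kwargs": {"targets": [0.0073,0.02,0,0,0,0.0146,0.04,0,0,0,0.0182,0.05,0,0,0,0.0182,0.05,0,0,0,0.0182,0.05,0,0,0,0.0182,0.05,0,0,0,0.0182,0.05,0,0,0,0.0182,0.05,0,0,0]}}

```text
t: 38.78
eef_pos: [0.4934, -0.0985, 0.198]
ee_rot: [0.764, 0.645, -0.001, -0.002]
contact_force: [-0.2, -0.3, -1.2]
grip_width: 0.0355
grasp_force: 30.0
```

Call:
{"fn": "carry_out", "kwargs": {"targets": [0.0182,0.05,0,0,0,0.0182,0.05,0,0,0,0.0182,0.05,0,0,0,0.0182,0.05,0,0,0,0.0146,0.04,0,0,0,0.0073,0.02,0,0,0,0.004,0.0107,0,0,0,0,0,0,0,0]}}

```text
t: 39.45
eef_pos: [0.553, 0.0619, 0.199]
ee_rot: [0.764, 0.645, -0.001, -0.001]
contact_force: [-0.9, -0.3, -2.4]
grip_width: 0.0356
grasp_force: 30.0
```

Call:
{"fn": "carry_out", "kwargs": {"targets": [0,0,0,0,0,0,0,0,0,0,0,0,0,0,0,0,0,0,0,0]}}

```text
t: 39.78
eef_pos: [0.5539, 0.0595, 0.2007]
ee_rot: [0.765, 0.644, -0.0, 0.0]
contact_force: [0.3, -0.9, -2.3]
grip_width: 0.0355
grasp_force: 30.0
```

Call:
{"fn": "carry_out", "kwargs": {"targets": [0.0008,0.0012,-0.02,0,0,0,0,-0.04,0,0,0,0,-0.05,0,0,0,0,-0.04,0,0,0,0,-0.03,0,0,0,0,-0.015,0,0,0,0,-0.005,0,0,0,0,0,0,0]}}

```text
t: 40.45
eef_pos: [0.5541, 0.0611, 0.08]
ee_rot: [0.765, 0.645, -0.0, -0.0]
contact_force: [0.5, 0.1, -1.3]
grip_width: 0.0356
grasp_force: 30.0
```

Call:
{"fn": "carry_out", "kwargs": {"targets": [0,0,0,0,0,0,0,0,0,0,0,0,-0.003,0,0,0,0,-0.002,0,0,0,0,-0.001,0,0,0,0,0,0,0,0,0,0,0,0]}}

```text
t: 41.03
eef_pos: [0.5545, 0.0613, 0.0771]
ee_rot: [0.764, 0.645, 0.0, 0.0]
contact_force: [0.5, 0.2, -1.9]
grip_width: 0.035
grasp_force: 30.0
```

Call:
{"fn": "carry_out", "kwargs": {"targets": [0,-0.001,-0.002,0,0,0,0,-0.0015,0,0,0,0,-0.001,0,0,0,0,-0.0005,0,0,0,0,0,0,0,0,0,0,0,0]}}

```text
t: 41.53
eef_pos: [0.5544, 0.0607, 0.0741]
ee_rot: [0.764, 0.645, -0.0, -0.0]
contact_force: [-0.8, -0.2, 0.6]
grip_width: 0.0353
grasp_force: 30.0
```

Call:
{"fn": "carry_out", "kwargs": {"targets": [0,0,0,0,68,0,0,0,0,68,0,0,0,0,68,0,0,0,0,68,0,0,0.02,0,68,0,0,0.04,0,68,0,0,0.05,0,68,0,0,0.03,0,68]}}

```text
t: 42.2
eef_pos: [0.5556, 0.0606, 0.1615]
ee_rot: [0.764, 0.645, 0.001, 0.001]
contact_force: [0.2, 0.9, -0.2]
grip_width: 0.0598
grasp_force: 0.0
```

Call:
{"fn": "carry_out", "kwargs": {"targets": [0,0,0.01,0,68,-0.0032,-0.02,0,0,68,-0.0065,-0.04,0,0,68,-0.0081,-0.05,0,0,68,-0.0081,-0.05,0,0,68,-0.0081,-0.05,0,0,68,-0.0081,-0.05,0,0,68,-0.0081,-0.05,0,0,68]}}

```text
t: 42.87
eef_pos: [0.5225, -0.127, 0.1623]
ee_rot: [0.764, 0.645, -0.001, -0.001]
contact_force: [0.8, 0.1, -0.2]
grip_width: 0.0599
grasp_force: 0.0
```

Call:
{"fn": "carry_out", "kwargs": {"targets": [-0.0081,-0.05,0,0,68,-0.0081,-0.05,0,0,68,-0.0081,-0.05,0,0,68,-0.0081,-0.05,0,0,68,-0.0081,-0.05,0,0,68,-0.0065,-0.04,0,0,68,-0.0041,-0.0257,0,0,68,0,0,0,0,68]}}

```text
t: 43.53
eef_pos: [0.492, -0.3176, 0.1627]
ee_rot: [0.766, 0.643, -0.0, -0.001]
contact_force: [-0.0, 0.8, 0.5]
grip_width: 0.0596
grasp_force: 0.0
```

Call:
{"fn": "carry_out", "kwargs": {"targets": [0,0,0,0,68,0,0,0,0,68,0,0,0,0,68,0,0,0,0,68,0,0,0,0,68]}}

```text
t: 43.95
eef_pos: [0.494, -0.3137, 0.1641]
ee_rot: [0.764, 0.645, 0.0, -0.0]
contact_force: [0.5, 0.8, -0.1]
grip_width: 0.0597
grasp_force: 0.0
```

Down .1030 (−.172) to about .061.

Call:
{"fn": "carry_out", "kwargs": {"targets": [-0.0005,-0.0016,-0.02,0,68,0,0,-0.04,0,68,0,0,-0.04,0,68,0,0,-0.04,0,68,0,0,-0.02,0,68,0,0,-0.01,0,68,0,0,-0.002,0,68,0,0,0,0,68]}}

```text
t: 44.62
eef_pos: [0.4937, -0.3159, 0.0611]
ee_rot: [0.764, 0.645, 0.0, 0.0]
contact_force: [0.0, 0.6, -0.4]
grip_width: 0.06
grasp_force: 0.0
```

Call:
{"fn": "carry_out", "kwargs": {"targets": [0,0,0,0,68,0,0,0,0,50,0,0,0,0,30,0,0,0,0,20,0,0,0,0,10,0,0,0,0,0,0,0,0,0,0,0,0,0,0,0]}}

```text
t: 45.28
eef_pos: [0.4936, -0.316, 0.0614]
ee_rot: [0.764, 0.645, -0.0, 0.0]
contact_force: [-1.0, 0.4, 4.7]
grip_width: 0.0351
grasp_force: 30.0
```

Call:
{"fn": "carry_out", "kwargs": {"targets": [0,0,0.01,0,0,0,0,0.02,0,0,0,0,0.04,0,0,0,0,0.05,0,0,0,0,0.05,0,0,0,0,0.04,0,0,0,0,0.02,0,0,0.0016,0.01,0,0,0]}}

```text
t: 45.95
eef_pos: [0.4957, -0.3116, 0.2027]
ee_rot: [0.765, 0.644, 0.0, 0.003]
contact_force: [-0.3, -0.5, -2.3]
grip_width: 0.035
grasp_force: 30.0
```

Call:
{"fn": "carry_out", "kwargs": {"targets": [0.0033,0.02,0,0,0,0.0065,0.04,0,0,0,0.0082,0.05,0,0,0,0.0082,0.05,0,0,0,0.0082,0.05,0,0,0,0.0082,0.05,0,0,0,0.0082,0.05,0,0,0,0.0082,0.05,0,0,0]}}

```text
t: 46.62
eef_pos: [0.528, -0.0905, 0.1961]
ee_rot: [0.764, 0.645, -0.001, -0.002]
contact_force: [0.5, -0.6, -2.5]
grip_width: 0.0356
grasp_force: 30.0
```

Call:
{"fn": "carry_out", "kwargs": {"targets": [0.0082,0.05,0,0,0,0.0082,0.05,0,0,0,0.0065,0.04,0,0,0,0.0033,0.02,0,0,0,0.0022,0.0138,0,0,0,0,0,0,0,0,0,0,0,0,0,0,0,0,0,0]}}

```text
t: 47.28
eef_pos: [0.5465, 0.0096, 0.1984]
ee_rot: [0.765, 0.644, -0.0, -0.0]
contact_force: [-0.1, -0.4, -1.7]
grip_width: 0.0358
grasp_force: 30.0
```

Call:
{"fn": "carry_out", "kwargs": {"targets": [0,0,0,0,0,0,0,0,0,0,0,0,0,0,0]}}

```text
t: 47.53
eef_pos: [0.5468, 0.0097, 0.1988]
ee_rot: [0.765, 0.644, 0.0, 0.0]
contact_force: [-0.0, -1.0, -0.6]
grip_width: 0.0351
grasp_force: 30.0
```

Call:
{"fn": "carry_out", "kwargs": {"targets": [0,0,-0.02,0,0,0,0,-0.04,0,0,0,0,-0.05,0,0,0,0,-0.04,0,0,0,0,-0.03,0,0,0,0,-0.015,0,0,0,0,-0.005,0,0,0,0,0,0,0]}}

```text
t: 48.2
eef_pos: [0.5464, 0.0105, 0.0781]
ee_rot: [0.764, 0.645, -0.0, -0.0]
contact_force: [0.0, 0.1, -2.1]
grip_width: 0.0354
grasp_force: 30.0
```

Call:
{"fn": "carry_out", "kwargs": {"targets": [0,0,0,0,0,0,0,0,0,0,0,0,-0.003,0,0,0,0,-0.002,0,0,0,0,-0.001,0,0,0,0,0,0,0,0,0,0,0,0]}}

```text
t: 48.78
eef_pos: [0.5468, 0.0106, 0.0753]
ee_rot: [0.764, 0.645, 0.0, 0.0]
contact_force: [-0.4, -0.9, -2.2]
grip_width: 0.0355
grasp_force: 30.0
```

Call:
{"fn": "carry_out", "kwargs": {"targets": [0,0,-0.002,0,0,0,0,-0.0015,0,0,0,0,-0.001,0,0,0,0,-0.0005,0,0,0,0,0,0,0,0,0,0,0,0]}}

```text
t: 49.28
eef_pos: [0.5468, 0.0106, 0.0724]
ee_rot: [0.764, 0.645, -0.0, -0.0]
contact_force: [-2.4, -0.1, 1.6]
grip_width: 0.0353
grasp_force: 30.0
```

Call:
{"fn": "carry_out", "kwargs": {"targets": [0,0,0,0,68,0,0,0,0,68,0,0,0,0,68,0,0,0,0,68,0,0,0.02,0,68,0,0,0.04,0,68,0,0,0.05,0,68,0,0,0.03,0,68]}}

```text
t: 49.95
eef_pos: [0.5479, 0.0104, 0.1597]
ee_rot: [0.764, 0.645, 0.001, 0.001]
contact_force: [1.4, 0.4, 0.7]
grip_width: 0.0599
grasp_force: 0.0
```

Call:
{"fn": "carry_out", "kwargs": {"targets": [0,0,0.01,0,68,0.0018,-0.02,0,0,68,0.0036,-0.04,0,0,68,0.0045,-0.05,0,0,68,0.0045,-0.05,0,0,68,0.0045,-0.05,0,0,68,0.0045,-0.05,0,0,68,0.0045,-0.05,0,0,68]}}

```text
t: 50.62
eef_pos: [0.5623, -0.1773, 0.1604]
ee_rot: [0.764, 0.645, -0.001, -0.001]
contact_force: [0.7, 0.9, -0.2]
grip_width: 0.0598
grasp_force: 0.0
```

Call:
{"fn": "carry_out", "kwargs": {"targets": [0.0045,-0.05,0,0,68,0.0045,-0.05,0,0,68,0.0045,-0.05,0,0,68,0.0036,-0.04,0,0,68,0.0028,-0.0318,0,0,68,0,0,0,0,68,0,0,0,0,68,0,0,0,0,68]}}

```text
t: 51.28
eef_pos: [0.5745, -0.3079, 0.1607]
ee_rot: [0.765, 0.645, -0.0, -0.001]
contact_force: [1.1, -0.6, -0.3]
grip_width: 0.0601
grasp_force: 0.0
```

Call:
{"fn": "carry_out", "kwargs": {"targets": [0,0,0,0,68,0,0,0,0,68,0,0,0,0,68]}}

```text
t: 51.53
eef_pos: [0.5756, -0.3075, 0.1623]
ee_rot: [0.764, 0.645, -0.0, -0.0]
contact_force: [0.1, 0.0, -0.6]
grip_width: 0.0601
grasp_force: 0.0
```

Call:
{"fn": "carry_out", "kwargs": {"targets": [0,0,-0.02,0,68,0,0,-0.04,0,68,0,0,-0.04,0,68,0,0,-0.04,0,68,0,0,-0.02,0,68,0,0,-0.009,0,68,0,0,0,0,68,0,0,0,0,68]}}

```text
t: 52.2
eef_pos: [0.576, -0.3087, 0.0615]
ee_rot: [0.764, 0.645, 0.0, 0.0]
contact_force: [1.0, 0.2, 0.7]
grip_width: 0.0598
grasp_force: 0.0
```

Call:
{"fn": "carry_out", "kwargs": {"targets": [0,0,0,0,68,0,0,0,0,50,0,0,0,0,30,0,0,0,0,20,0,0,0,0,10,0,0,0,0,0,0,0,0,0,0,0,0,0,0,0]}}

```text
t: 52.87
eef_pos: [0.5757, -0.3087, 0.0614]
ee_rot: [0.764, 0.645, 0.0, 0.0]
contact_force: [-1.4, 0.3, 3.4]
grip_width: 0.0353
grasp_force: 30.0
```

Call:
{"fn": "carry_out", "kwargs": {"targets": [0,0,0.01,0,0,0,0,0.02,0,0,0,0,0.04,0,0,0,0,0.05,0,0,0,0,0.05,0,0,0,0,0.04,0,0,0,0,0.02,0,0,-0.0014,0.01,0,0,0]}}

```text
t: 53.53
eef_pos: [0.5762, -0.3044, 0.2032]
ee_rot: [0.765, 0.644, 0.001, 0.004]
contact_force: [0.1, 0.3, -0.5]
grip_width: 0.0354
grasp_force: 30.0
```

Call:
{"fn": "carry_out", "kwargs": {"targets": [-0.0028,0.02,0,0,0,-0.0056,0.04,0,0,0,-0.007,0.05,0,0,0,-0.007,0.05,0,0,0,-0.007,0.05,0,0,0,-0.007,0.05,0,0,0,-0.007,0.05,0,0,0,-0.007,0.05,0,0,0]}}

```text
t: 54.2
eef_pos: [0.5419, -0.0835, 0.1959]
ee_rot: [0.764, 0.645, -0.001, -0.002]
contact_force: [0.3, 0.5, -1.3]
grip_width: 0.0351
grasp_force: 30.0
```

Call:
{"fn": "carry_out", "kwargs": {"targets": [-0.0056,0.04,0,0,0,-0.0035,0.025,0,0,0,-0.0019,0.0157,0,0,0,0,0,0,0,0,0,0,0,0,0,0,0,0,0,0,0,0,0,0,0,0,0,0,0,0]}}

```text
t: 54.87
eef_pos: [0.5379, -0.0391, 0.1986]
ee_rot: [0.765, 0.644, -0.0, -0.0]
contact_force: [0.2, -0.4, -1.4]
grip_width: 0.0354
grasp_force: 30.0
```

Call:
{"fn": "carry_out", "kwargs": {"targets": [0,0,0,0,0,0,0,0,0,0]}}

```text
t: 55.03
eef_pos: [0.5378, -0.0387, 0.1988]
ee_rot: [0.765, 0.644, 0.0, 0.0]
contact_force: [-0.4, -0.1, -1.1]
grip_width: 0.0355
grasp_force: 30.0
```

Call:
{"fn": "carry_out", "kwargs": {"targets": [0,0,-0.02,0,0,0,0,-0.04,0,0,0,0,-0.05,0,0,0,0,-0.04,0,0,0,0,-0.03,0,0,0,0,-0.015,0,0,0,0,-0.005,0,0,0,0,0,0,0]}}

```text
t: 55.7
eef_pos: [0.5374, -0.0381, 0.0781]
ee_rot: [0.764, 0.645, -0.0, -0.001]
contact_force: [0.2, -0.1, -0.6]
grip_width: 0.0351
grasp_force: 30.0
```

Call:
{"fn": "carry_out", "kwargs": {"targets": [0,0,0,0,0,0,0,0,0,0,0,0,-0.003,0,0,0,0,-0.002,0,0,0,0,-0.001,0,0,0,0,0,0,0,0,0,0,0,0]}}

```text
t: 56.28
eef_pos: [0.5378, -0.0381, 0.0753]
ee_rot: [0.764, 0.645, 0.0, 0.0]
contact_force: [-0.9, 0.3, -1.3]
grip_width: 0.0351
grasp_force: 30.0
```

Call:
{"fn": "carry_out", "kwargs": {"targets": [0,0,-0.002,0,0,0,0,-0.0015,0,0,0,0,-0.001,0,0,0,0,0,0,0,0,0,0,0,0]}}

```text
t: 56.7
eef_pos: [0.5378, -0.0381, 0.0725]
ee_rot: [0.764, 0.645, -0.0, -0.0]
contact_force: [-0.5, 0.1, -2.4]
grip_width: 0.0355
grasp_force: 30.0
```

Call:
{"fn": "carry_out", "kwargs": {"targets": [0,0,-0.0007,0,0,0,0,-0.0007,0,0,0,0,0,0,0,0,0,0,0,0]}}

```text
t: 57.03
eef_pos: [0.5379, -0.0381, 0.0724]
ee_rot: [0.764, 0.645, -0.0, 0.0]
contact_force: [-3.3, 0.3, 5.8]
grip_width: 0.0352
grasp_force: 30.0
```

Seated. I'll release, retreat clear and look.

Call:
{"fn": "carry_out", "kwargs": {"targets": [0,0,0,0,68,0,0,0,0,68,0,0,0,0,68,0,0,0,0,68,0,0,0.02,0,68,0,0,0.04,0,68,0,0,0.05,0,68,0,0,0.05,0,68]}}

```text
t: 57.7
eef_pos: [0.5372, -0.0379, 0.1689]
ee_rot: [0.764, 0.645, -0.0, -0.001]
contact_force: [1.7, 0.4, 0.2]
grip_width: 0.0601
grasp_force: 0.0
```

Call:
{"fn": "carry_out", "kwargs": {"targets": [0,0,0.02,0,68,0,-0.02,0,0,68,0,-0.04,0,0,68,0,-0.05,0,0,68,0,-0.05,0,0,68,0,-0.05,0,0,68,0,-0.05,0,0,68,0,-0.05,0,0,68]}}

```text
t: 58.37
eef_pos: [0.5364, -0.2259, 0.1776]
ee_rot: [0.764, 0.645, -0.0, -0.001]
contact_force: [-0.8, -0.1, -0.9]
grip_width: 0.0598
grasp_force: 0.0
```

Call:
{"fn": "carry_out", "kwargs": {"targets": [0,-0.05,0,0,68,0,-0.03,0,0,68,0,0,0,0,68,0,0,0,0,68,0,0,0,0,68,0,0,0,0,68]}}

```text
t: 58.87
eef_pos: [0.5376, -0.2706, 0.1791]
ee_rot: [0.764, 0.645, 0.0, -0.001]
contact_force: [-0.1, 1.0, 1.0]
grip_width: 0.06
grasp_force: 0.0
```

```bash
python3 - <<'E'
from h import *
s=snapshot("top");np.savez("top6.npz",c=cloud(s),img=s["img"])
cv2.imwrite("pics/top6.png",cv2.resize(cv2.cvtColor(s["img"],cv2.COLOR_RGB2BGR)[120:280,90:310],None,fx=3.6,fy=3.6,interpolation=cv2.INTER_CUBIC))
c=cloud(s);X,Y,Z=c[...,0],c[...,1],c[...,2]
def r(n,m):
    q=cv2.minAreaRect((c[m][:,:2]*1000).astype(np.float32));print(n,m.sum(),c[m].mean(0).round(4),np.round(q[0],1),np.round(q[1],1),round(q[2],1))
for nm,x,y in(("red",.546,.011),("yel",.537,-.039),("grn",.553,.0625)): r(nm,(Z>.114)&(Z<.127)&(np.hypot(X-x,Y-y)<.024))
r("mug",(Z>.085)&(Z<.1)&(X<.45)&(abs(Y)<.12)&(X>.29))
r("drive",(Z>.047)&(Z<.062)&(abs(X-.495)<.07)&(abs(Y-.285)<.09))
E
```

```text
red 226 [0.5449 0.0113 0.1203] [545.8  11. ] [33.8 34.3] 89.0
yel 225 [ 0.536  -0.037   0.1203] [536.3 -37.2] [34.  34.2] 87.6
grn 225 [0.5529 0.0625 0.1202] [552.9  62.4] [34.6 34. ] 23.6
mug 222 [0.3668 0.0273 0.092 ] [366.5  27.3] [76.8 78.7] 88.8
drive 758 [0.4943 0.2827 0.0546] [494.8 283.6] [88.4 44.8] 80.0
```

View pics/top6.png

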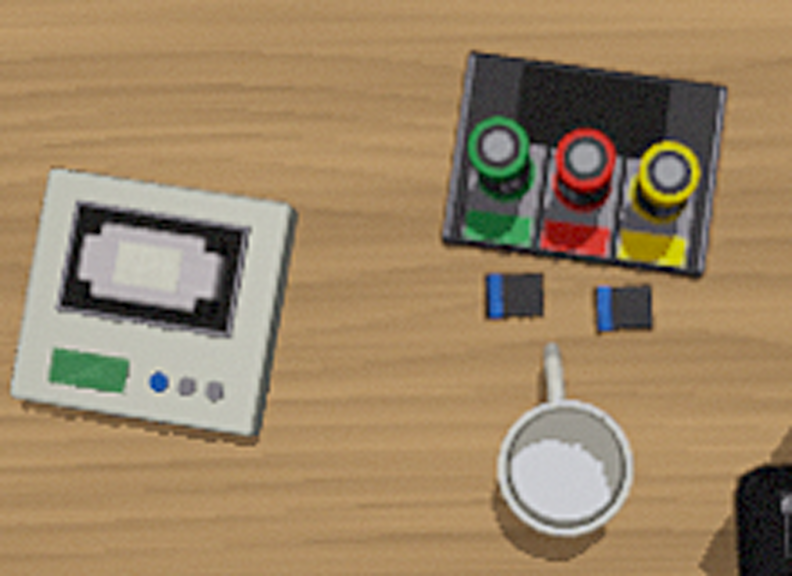

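The green, red and yellow cameras stand in their own bays at (498,148), (585,158) and (668,172). They are within about 2 mm of where they started. The drive lies in its bay at (150,265), and the mug has not moved.

```bash
python3 -c "
from workcell import *
print(hand_in())"
```

```text
the job is handed in; nothing more can be done
None
```

The job is handed in at about 59 s of the 138 s: the drive lies flat in the copy station's bay, all three cameras are back upright in their own charging bays within about 2 mm of where they started, and the mug was left where it stood.

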